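# Stand the toppled bottle and open the bottle lane

## Task

The white bottle with the red cap has toppled over onto the keeper pin of the bottle lane. With the pin still in place, tip that bottle up by a gentle push (do not grip it) until it stands upright in the lane behind the pin; then draw the pin out by its red handle and lay it fully down in the notch of the parking block beside the lane, handle on the side away from the lane. Leave the other two bottles, the blue dish and the green tin as they are.

Things in the scene. Friction and masses are not known exactly. Their poses are not given: they have to be found in the camera images.
- lane: Fixed wooden bottle lane. Origin on the bench, midway between its two dark front cheeks, below the bore; +x along the lane away from its open front, +y the side of the pin's handle. Floor 10 mm thick, x -30 to 260 mm. Rails x 20 to 260 mm, top at 45 mm, 56 mm apart inside, 76 outside. Cheeks x -20 to 20 mm, top at 68 mm, 56 mm apart inside, 84 outside. End stop at x 248 mm, top 65 mm.
- bore (a point): Middle of the bore on the lane's centre line, 51.5 mm above the bench: a 13 mm square hole through both cheeks along the lane's y. At the start the pin lies through it, its axis 50 mm above the bench.
- bottle: White square bottle, red cap, yellow label, 0.15-0.3 kg. Origin: centre of underside; z to the cap. Body 48 x 48 x 82 mm, round cap 32 mm across from 94 to 116 mm. At the start it leans some 50 deg to the lane's open front (-x): lower front edge on the lane floor 54 mm behind the pin, body on the pin, cap's low rim 90 mm above the bench. Upright about that edge, its centre is 78 mm behind the pin.
- bottle_cap (a point): Centre of the top of the toppled bottle's cap.
- pin: Loose keeper pin along its own y, 0.08 kg. Origin: middle of its steel shank, 10 mm in diameter, 96 mm long (y -48 to 48 mm); brass collar 18 mm across at y 48 to 52 mm; red handle 16 x 36 x 16 mm at y 52 to 88 mm. It comes free after being drawn about 95 mm along its +y.
- pin_grip (a point): Middle of the pin's red handle, 70 mm along y from the pin's origin.
- park: Fixed wooden parking block beside the lane on its +y side, 46 x 60 x 55 mm (x, y, z), origin at the centre of its underside. An open-topped notch, 18 mm wide, runs right through it along its y; its floor is 35 mm above the bench, its walls 14 mm thick, top at 55 mm. Its +y end faces away from the lane.
- notch (a point): Middle of the notch, 40 mm above the bench: where the shank's axis lies when it rests in the notch. Shank middle within 35 mm of it along the notch is fine; best 15 mm towards the lane (-y), so that the collar stays clear of the block's end.
- neighbour_a: Amber bottle, black cap, standing in the lane behind the toppled one; same size as it, origin at the centre of its underside. May be either the nearer or the farther of the two.
- neighbour_b: Blue bottle, white cap, standing in the lane behind the toppled one; same size, origin at the centre of its underside. May be either the nearer or the farther of the two.
- dish: Blue ceramic dish, 80 mm across, 35 mm high, on the bench on the lane's -y side; origin at the centre of its underside.
- tin: Green tin, 56 mm across, 60 mm high, on the bench on the lane's +y side beyond the parking block; origin at the centre of its underside.

How it is judged:
On the way, in this order (a step that is already met when the one before it is completed fails the run):
1. the toppled bottle stands upright in the lane, with the pin still through both cheeks (angle between bottle's own z axis and vertical below 0.12 rad and x of bottle in the frame of lane between 0.045 and 0.125 m and y of bottle in the frame of lane between -0.012 and 0.012 m and z of bottle in the frame of lane between 0.003 and 0.016 m and distance between pin and bore below 0.015 m), for 0.2 s.
2. the pin lies down in the notch of the parking block (x of pin in the frame of notch between -0.008 and 0.008 m and y of pin in the frame of notch between -0.035 and 0.035 m and z of pin in the frame of notch between -0.005 and 0.006 m and angle between the y axis of pin and the y axis of park, either way round below 0.15 rad and linear speed of pin below 0.02 m/s), for 0.2 s.
At the end, for the whole second after the job is handed in: White bottle upright (0.12 rad), at rest on the lane floor, centre 45-125 mm behind the bore; pin at rest down in the notch (8 mm across, 35 mm along, 6 mm in height, 0.15 rad), handle away from the lane; other bottles upright, moved under 25 mm; dish and tin moved under 30 mm (all of step 2 and angle between bottle's own z axis and vertical below 0.12 rad and x of bottle in the frame of lane between 0.045 and 0.125 m and y of bottle in the frame of lane between -0.012 and 0.012 m and z of bottle in the frame of lane between 0.003 and 0.016 m and linear speed of bottle below 0.02 m/s and y of pin_grip in the frame of notch above 0 m and angle between each of neighbour_a, neighbour_b's own z axis and vertical below 0.1 rad and distance of each of neighbour_a, neighbour_b from where it was at the start of the episode below 0.025 m and distance of each of dish, tin from where it was at the start of the episode below 0.03 m); the robot touches nothing.
It fails at once if the toppled bottle is gripped or pushed with more than 18 N (contact force between the fingers and bottle above 18 N).
It fails at once if a standing bottle is knocked over or shoved aside by more than 25 mm (angle between any of neighbour_a, neighbour_b's own z axis and vertical above 0.4 rad or distance of any of neighbour_a, neighbour_b from where it was at the start of the episode above 0.025 m).
It fails at once if the dish or the tin is moved by more than 30 mm (distance of any of dish, tin from where it was at the start of the episode above 0.03 m).
It also fails if it takes over 50 s, if anything falls off the work surface, if the arm or the gripper's body presses on something with over 40 N, if the wrist force passes 120 N, or if a joint passes its speed limit or range.

## Robot

A 6-joint arm with a two-finger parallel gripper is mounted at the origin on the work surface. World frame = base frame: x ahead of the robot, y to its left, z up, the work surface at z = 0. Lengths are in m, angles in rad, forces in N, time in s.
With the tool pointing down it reaches from about 0.35 to 0.85 m from the base axis. Payload 8.1 kg.
Tool frame: the origin (TCP) lies on the centre line of the jaws, within the pads' length; the fingertips stand 22 mm ahead of it and the grasp point (between the pads) lies 3 mm ahead of it; z points along the fingers, y is the direction in which the jaws open and shut (so a half turn about z gives the same grasp; the last joint's range is limited). The gripper opens to 93 mm and grips with 3 to 60 N. Pads are 15 mm wide; open, the fingers measure 128 mm over their backs; the gripper's body (75 mm by 188 mm) begins 65 mm behind the grasp point.
Start: joints at [-0.085, 0.13, 1.488, -0, 1.523, -0.085], TCP at [0.6, 0, 0.241] pointing down, gripper open.
Joint ranges: [-2.96, 2.96], [-0.89, 2.26], [0.02, 2.5], [-1.34, 4.48], [0, 2.73], [-2.66, 2.66]. Speed limits (rad/s): [2.39, 2.39, 2.79, 3.14, 3.14, 3.14].

## Interface

Orientations are given as a unit quaternion [w, x, y, z].
In Python, from cell import manip gives the robot as it stands.
- The arm moves only by the tool apply_moves, never from a script. Its argument "rows" is a list that holds one entry, the list of rows, each a list of 7 numbers: the shift along the tool's x, y, z in m, then the turn, a rotation vector about the tool's x, y, z in degrees, then the opening, from -1 (shut) to 1 (fully open), so that 0 is half open. In form: [[[dx, dy, dz, rx, ry, rz, gripper], ...]]. A call has 1 to 20 rows; each row is the pose to reach, as a shift and turn from the pose commanded when the call began, along the tool's axes at that moment; what a row does not reach only later rows make up. A row lasts 1/10 s, in which the tool goes at most 50 mm and 8.59 degrees, less where a joint would pass 70% of its speed; a pose out of reach is approached as far as the arm can. A call with a gripper value outside its range is refused whole. The fingers move at their own pace and stop on an object; "newtons" is the grip in N (left out, the last holds). Time passes only in rows, so rows that repeat a pose let the fingers close. It gives the time, the measured TCP pose, the force and the opening at its end, in the units of the state.
- manip.get_obs(): the state, without advancing time (a new reading comes with each control period).
- manip.read_camera(name): name is "scene" or "side" or "wrist"; returns the picture (480x640x3 uint8, red, green, blue); there is no depth.
- manip.camera_info(name): a dict with "fx", "fy", "cx", "cy" (pixels), "k1" (the pictures are not rectified: a ray, as slopes to the right and down, at radius r is drawn at 1 + k1 r^2 times it, then the intrinsics apply), "eye" and "orientation" of the camera in the world. Camera axes: x right, y down, z forward; pixel columns grow to the right and rows downward; lengths in m; the calibration is good to about 2 mm. A picture is of the moment at which its call begins: read the wrist's pose just before it. camera_info takes no time and is no camera call; for the wrist camera it gives the pose at the moment of the call.
- manip.job_done(): hands the job in, once; it reports no verdict.
Trained networks look in the newest picture that a camera, given by its name, has taken for a name from the list of things; names that differ only in an ending like _2 or _b are one class to them, and where a whole thing is asked for, a point or a joint stands for the part that bears it (a point fixed in the world has none). Each returns a list of dicts, best first, with "confidence" (0 to 1); they miss things now and then, are a little off and sometimes report something else, mostly with a low value. They report only what shows in the picture. A call takes as long as a camera call.
- manip.look_for(camera, thing): "at" ([x, y, z] in m, in the coordinates of the camera as it stood for that picture, good to about 4 mm: the middle of the surface that is visible of it).
- manip.regions_of(camera, thing): "region" (480x640 bool, what is visible of it).
- manip.landmark_of(camera, thing): "at" ([x, y, z] in m, in the coordinates of the camera as it stood for that picture, good to about 4 mm: a listed point, or the origin of a listed thing).
The state is a dict: "t": time; "joint_positions": joint angles; "joint_vel": joint speeds; "effort": joint torques, N m; "position": TCP position; "tcp_rot": TCP orientation; "force": force on the tool from outside, world axes, zero at the start; "wrist_torque": the same for the moment, N m; "width": finger opening in m.
Only numpy, scipy, OpenCV 4.12 (cv2) and the standard library are available. Lean on these libraries where they do the work, as an engineer would, in place of code of your own. Each camera call takes 0.05 s, during which the arm holds its last target. There are 200 camera calls.

## Working session

There is one attempt and no reset: what is moved stays moved. The work goes in short steps, Python scripts to look and compute and a tool call to move; the robot and the scene stay as the last step left them, time stands still between calls to the robot, and variables do not carry over. Pictures are saved under pics/ and viewed, about 8 in all and at most 12, crops included, and the job is handed in when it is done.

Besides the shell and the picture viewer there is one more tool, called after "Call:" as name([rows], argument=value, ...), one row to a line, values as JSON. apply_moves: Moves the arm, as the interface text tells. Its arguments: {"type":"object","properties":{"rows":{"type":"array","items":{"type":"array","items":{"type":"array","items":{"type":"number"}}}},"newtons":{"type":"number"}},"required":["rows"]}

```bash
mkdir -p pics; cat > h.py <<'E'
import numpy as np, cv2
from cell import manip
from scipy.spatial.transform import Rotation as R
def q2R(q): return R.from_quat([q[1],q[2],q[3],q[0]]).as_matrix()
def info(n):
    c=manip.camera_info(n); return c,q2R(c["orientation"]),np.array(c["eye"])
def world(n,p):
    c,M,e=info(n); return M@np.array(p)+e
def proj(n,P):
    c,M,e=info(n); p=M.T@(np.array(P)-e); a,b=p[:2]/p[2]; s=1+c["k1"]*(a*a+b*b)
    return c["fx"]*a*s+c["cx"], c["fy"]*b*s+c["cy"]
def save(n,f):
    im=manip.read_camera(n); cv2.imwrite("pics/"+f,im[:,:,::-1]); return im
def find(n,things,k="landmark"):
    for t in things:
        r=(manip.landmark_of if k=="landmark" else manip.look_for)(n,t)
        for d in r[:2]: print(n,t,np.round(world(n,d["at"]),4),round(d["confidence"],2))
E
python3 - <<'E'
from h import *
for n in ["scene","side"]:
    save(n,n+"0.png")
    find(n,["lane","bore","bottle","bottle_cap","pin","pin_grip","park","notch","neighbour_a","neighbour_b","dish","tin"])
o=manip.get_obs(); print(o["t"],o["position"],o["tcp_rot"],o["force"],o["width"])
E
```

```text
scene lane [ 0.5288 -0.0771 -0.0006] 0.57
scene bottle [ 0.5959 -0.0731  0.033 ] 0.59
scene bottle_cap [ 0.505  -0.076   0.1004] 0.82
scene pin_grip [ 0.523  -0.0033  0.0503] 0.89
scene pin_grip [ 0.6214 -0.201  -0.0014] 0.32
scene park [ 0.5883  0.0477 -0.0046] 0.98
scene notch [ 0.6847 -0.0727  0.0093] 0.5
scene neighbour_a [ 0.6856 -0.0728  0.0092] 0.88
scene neighbour_a [ 0.7422 -0.0667  0.0094] 0.7
scene neighbour_b [ 0.6856 -0.0728  0.0092] 0.88
scene neighbour_b [ 0.7422 -0.0667  0.0094] 0.7
scene dish [ 0.626  -0.2011  0.002 ] 0.63
scene tin [0.7541 0.0617 0.0013] 0.91
side lane [ 0.5227 -0.0754  0.0011] 0.92
side lane [0.5906 0.0509 0.0358] 0.34
side bore [ 0.523  -0.0694  0.0533] 0.67
side bottle [ 0.5975 -0.0744  0.0225] 0.75
side bottle_cap [ 0.5028 -0.0738  0.0991] 0.82
side pin_grip [ 5.194e-01 -2.000e-04  5.120e-02] 0.64
side pin_grip [ 0.6776 -0.0681  0.0106] 0.54
side park [ 0.5869  0.05   -0.0028] 0.86
side notch [0.5921 0.0487 0.0366] 0.69
side neighbour_a [ 0.7437 -0.0686  0.0111] 0.96
side neighbour_a [ 0.6784 -0.0663  0.0078] 0.74
side neighbour_b [ 0.7437 -0.0686  0.0111] 0.96
side neighbour_b [ 0.6784 -0.0663  0.0078] 0.74
side dish [ 0.6233 -0.1998 -0.0038] 0.59
side tin [ 0.7505  0.0578 -0.0044] 0.69
side tin [0.5929 0.0477 0.0356] 0.21
1.3 [6.00017863e-01 3.00397097e-05 2.40661816e-01] [8.96196045e-06 7.07102114e-01 7.07111449e-01 1.54296459e-05] [-0.10054642 -0.20831956  0.09457183] 0.09288844855918263
```

View pics/scene0.png

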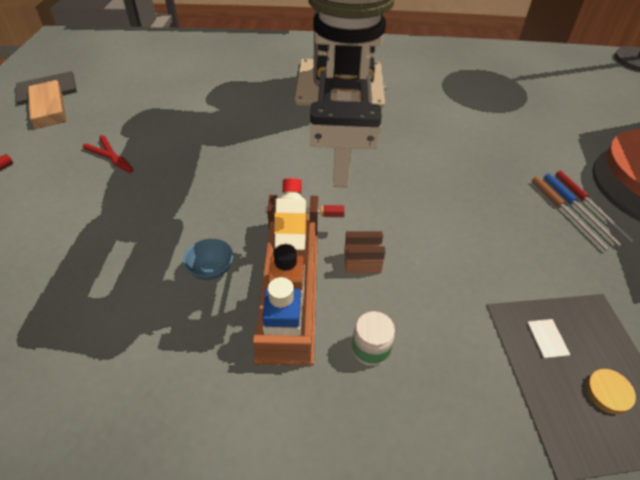

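View pics/side0.png

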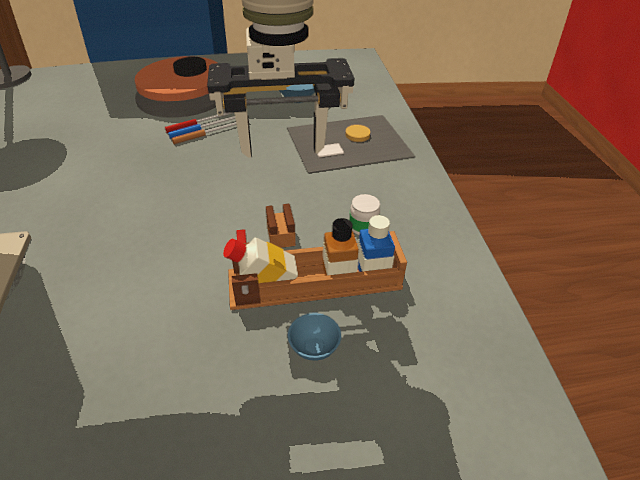

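The scene picture shows the white bottle leaning toward the robot, cap at (291,187), pin handle at (333,211), park block at (364,252) and tin at (374,338). The side view agrees. The bore is near (0.524,-0.073) with lane yaw of about 0.03, so I'll go in front of the cap with a tilted, shut gripper.

Call:
apply_moves([
  [[-0.075,-0.16,0.04,-8,0,0,-1],[-0.075,-0.16,0.06,-16,0,0,-1],[-0.075,-0.16,0.07,-25,0,0,-1],[-0.075,-0.16,0.07,-25,0,0,-1],[-0.075,-0.16,0.07,-25,0,0,-1],[-0.075,-0.16,0.07,-25,0,0,-1],[-0.075,-0.16,0.07,-25,0,0,-1],[-0.075,-0.16,0.07,-25,0,0,-1],[-0.075,-0.16,0.07,-25,0,0,-1],[-0.075,-0.16,0.07,-25,0,0,-1]],
])

```text
t: 2.3
position: [0.4413, -0.0748, 0.1721]
tcp_rot: [0.153, 0.69, 0.691, 0.153]
force: [-0.0, -0.4, -0.0]
width: 0.0176
```

```bash
python3 - <<'E'
from h import *
o=manip.get_obs(); print(o["t"],o["position"],q2R(o["tcp_rot"])[:,2],o["force"],o["width"],o["joint_positions"])
im=save("wrist","w1.png")
find("wrist",["bore","bottle_cap","pin_grip","park","notch","neighbour_a"])
save("side","s1.png"); find("side",["bottle_cap","lane","pin_grip","notch"])
save("scene","c1.png"); find("scene",["bottle_cap","lane","pin_grip","bore","notch"])
E
```

```text
2.3 [ 0.44127057 -0.07477956  0.17209437] [ 4.23529920e-01  1.85471962e-04 -9.05882096e-01] [-0.03531832 -0.40487215 -0.04639788] 0.017604035525925172 [-0.42336232 -0.75625478  2.38307531  0.19477861  1.11944659 -0.47453994]
wrist bore [ 0.5286 -0.0718  0.0501] 0.8
wrist pin_grip [ 0.5218 -0.0061  0.0559] 0.83
wrist park [5.903e-01 4.670e-02 3.000e-04] 0.88
wrist park [ 0.5245 -0.0725  0.0487] 0.53
wrist notch [0.5904 0.0486 0.0428] 0.8
wrist neighbour_a [ 0.6822 -0.0655  0.0063] 0.61
wrist neighbour_a [0.5912 0.0445 0.0011] 0.46
side bottle_cap [ 0.5031 -0.0699  0.099 ] 0.6
side lane [ 0.5222 -0.0728  0.    ] 0.92
side pin_grip [ 0.5226 -0.0015  0.0498] 0.72
side pin_grip [ 0.7422 -0.0692  0.0137] 0.51
side notch [0.5892 0.0494 0.037 ] 0.91
side notch [ 0.5175 -0.0036  0.0495] 0.24
scene bottle_cap [ 0.5062 -0.0754  0.0998] 0.67
scene lane [ 0.5286 -0.0754  0.0036] 0.91
scene lane [0.7533 0.06   0.0014] 0.38
scene pin_grip [ 0.5229 -0.009   0.0496] 0.81
scene notch [0.597  0.0464 0.0396] 0.6
scene notch [ 0.5245 -0.0054  0.0501] 0.43
```

View pics/w1.png

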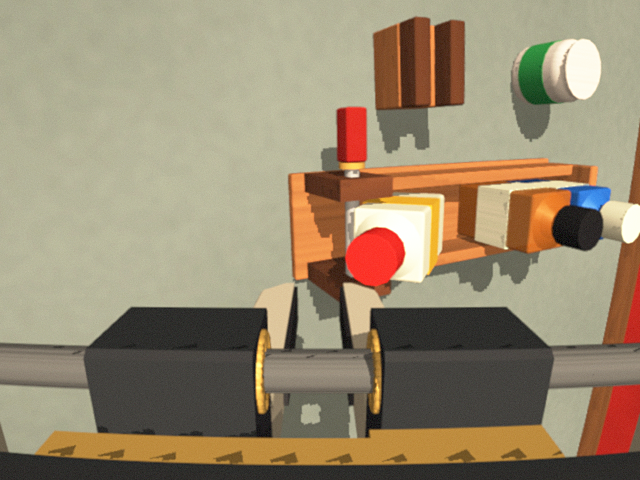

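Call:
apply_moves([
  [[0,-0.005,0.025,0,0,0,-1],[0,-0.01,0.05,0,0,0,-1],[0,-0.017,0.07,0,0,0,-1],[0,-0.017,0.084,0,0,0,-1],[0,-0.017,0.084,0,0,0,-1],[0,-0.017,0.084,0,0,0,-1]],
])

```text
t: 3.8
position: [0.4599, -0.0749, 0.0874]
tcp_rot: [0.153, 0.69, 0.69, 0.153]
force: [0.7, -0.1, 0.3]
width: 0.0001
```

```bash
python3 - <<'E'
from h import *
o=manip.get_obs(); print(o["t"],o["position"],q2R(o["tcp_rot"])[:,2],o["force"],o["width"],o["joint_positions"])
p=np.array(o["position"]); M=q2R(o["tcp_rot"])
B=np.array([.5255,-.073,0]); ex=np.array([.9994,.035,0]); ez=np.array([0,0,1.])
for f in range(54,9,-3):
    th=max(0,min(25,25*(f-14)/36)); F,T=np.radians([f,th])
    P=np.array([54+8*np.cos(F)-116*np.sin(F),10+8*np.sin(F)+116*np.cos(F)])
    t=(P-17.5*np.array([np.cos(T),np.sin(T)])-8*np.array([np.sin(T),-np.cos(T)]))/1000
    w=B+ex*t[0]+ez*t[1]
    print(f,np.round(w,4),np.round(M.T@(w-p),4),"rx",round(25-th,1))
save("side","s2.png")
E
```

```text
3.8 [ 0.45993472 -0.07487282  0.08741765] [ 4.21966842e-01  4.06911263e-04 -9.06611173e-01] [ 0.7363581  -0.07699794  0.27484364] 0.00013117276853086702 [-0.39872242 -0.56089475  2.42890667  0.21469331  0.87996852 -0.5028882 ]
54 [ 0.4711 -0.0749  0.0845] [-0.      0.0089  0.0074] rx 0
51 [ 0.4752 -0.0748  0.0891] [0.0001 0.0145 0.0049] rx 0
48 [ 0.4794 -0.0746  0.0939] [0.0003 0.0204 0.0024] rx 1.4
45 [ 0.4839 -0.0745  0.0987] [ 0.0004  0.0265 -0.0001] rx 3.5
42 [ 0.4887 -0.0743  0.1033] [ 0.0006  0.0328 -0.0022] rx 5.6
39 [ 0.4936 -0.0741  0.1076] [ 0.0008  0.0391 -0.0041] rx 7.6
36 [ 0.4988 -0.0739  0.1117] [ 0.0009  0.0455 -0.0056] rx 9.7
33 [ 0.5042 -0.0737  0.1154] [ 0.0011  0.0519 -0.0067] rx 11.8
30 [ 0.5097 -0.0736  0.1189] [ 0.0013  0.0584 -0.0076] rx 13.9
27 [ 0.5154 -0.0734  0.1221] [ 0.0015  0.065  -0.0081] rx 16.0
24 [ 0.5213 -0.0731  0.1251] [ 0.0017  0.0715 -0.0082] rx 18.1
21 [ 0.5273 -0.0729  0.1277] [ 0.0019  0.078  -0.0081] rx 20.1
18 [ 0.5334 -0.0727  0.1299] [ 0.0022  0.0845 -0.0076] rx 22.2
15 [ 0.5396 -0.0725  0.1319] [ 0.0024  0.091  -0.0067] rx 24.3
12 [ 0.5457 -0.0723  0.1331] [ 0.0026  0.097  -0.0053] rx 25
```

View pics/s2.png

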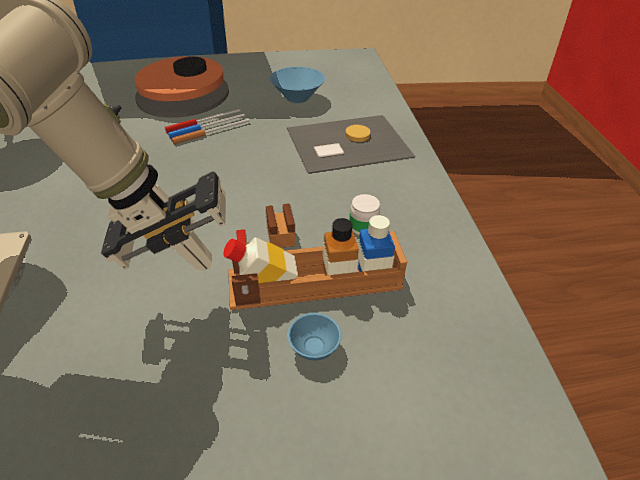

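The side picture shows the shut fingertips at about (208,266), just in front of and below the cap at (235,248). I'll push along the arc slowly.

Call:
apply_moves([
  [[0,0.005,0.006,0,0,0,-1],[0,0.009,0.007,0,0,0,-1],[0,0.012,0.006,0,0,0,-1],[0,0.015,0.005,0,0,0,-1],[0,0.018,0.003,0.7,0,0,-1],[0,0.021,0.002,1.5,0,0,-1],[0,0.024,0.001,2.5,0,0,-1],[0,0.027,0,3.6,0,0,-1],[0.001,0.03,-0.001,4.6,0,0,-1],[0.001,0.033,-0.002,5.6,0,0,-1],[0.001,0.036,-0.003,6.6,0,0,-1],[0.001,0.039,-0.004,7.6,0,0,-1]],
])

```text
t: 5.05
position: [0.494, -0.074, 0.1076]
tcp_rot: [0.106, 0.699, 0.699, 0.106]
force: [0.1, 0.1, 0.1]
width: 0.0007
```

```bash
python3 - <<'E'
from h import *
o=manip.get_obs(); print(o["t"],o["position"],o["force"])
im=save("side","s3.png"); cv2.imwrite("pics/s3c.png",cv2.resize(im[180:330,170:430,::-1],None,fx=3,fy=3))
find("side",["bottle_cap","bottle"])
E
```

```text
5.05 [ 0.49398941 -0.07395575  0.107572  ] [0.14338823 0.08173865 0.10129362]
side bottle_cap [ 0.5163 -0.0711  0.1095] 0.93
side bottle [ 0.5966 -0.0748  0.0213] 0.59
side bottle [ 0.6789 -0.0666  0.0088] 0.27
```

View pics/s3c.png

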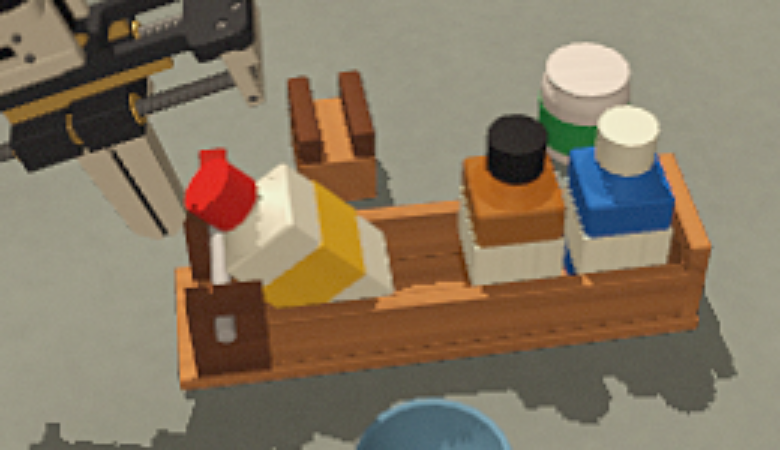

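The crop shows the cap at about (220,195) on the finger, the bottle raised to about 42° and the pin still through both cheeks. I'll keep pushing.

Call:
apply_moves([
  [[0,0.003,-0.001,1,0,0,-1],[0,0.006,-0.002,2,0,0,-1],[0,0.009,-0.003,3,0,0,-1],[0,0.012,-0.004,4,0,0,-1],[0.001,0.015,-0.005,5,0,0,-1],[0.001,0.018,-0.006,6,0,0,-1],[0.001,0.021,-0.007,7,0,0,-1],[0.001,0.024,-0.007,8,0,0,-1],[0.001,0.027,-0.008,9,0,0,-1],[0.001,0.03,-0.008,10,0,0,-1],[0.001,0.032,-0.0085,10.5,0,0,-1],[0.001,0.034,-0.009,11,0,0,-1],[0.001,0.036,-0.009,12,0,0,-1],[0.001,0.038,-0.009,12.5,0,0,-1],[0.001,0.04,-0.0095,13,0,0,-1],[0.001,0.042,-0.0095,13.8,0,0,-1],[0.001,0.044,-0.0095,14.5,0,0,-1]],
])

```text
t: 6.9
position: [0.533, -0.073, 0.1297]
tcp_rot: [0.018, 0.707, 0.707, 0.018]
force: [-0.2, 0.3, 0.2]
width: 0.0004
```

```bash
python3 - <<'E'
from h import *
o=manip.get_obs(); print(o["t"],o["position"],o["force"])
im=save("side","s4.png"); cv2.imwrite("pics/s4c.png",cv2.resize(im[180:330,170:430,::-1],None,fx=3,fy=3))
find("side",["bottle_cap","bottle"])
E
```

```text
6.9 [ 0.5330305  -0.07297803  0.12973606] [-0.15909571  0.31765773  0.22876147]
side bottle_cap [ 0.6002 -0.0696  0.1229] 0.59
side bottle_cap [ 0.6037 -0.0724  0.0032] 0.21
side bottle [ 0.6028 -0.0705  0.0069] 0.58
side bottle [7.471e-01 5.850e-02 3.000e-04] 0.4
```

View pics/s4c.png

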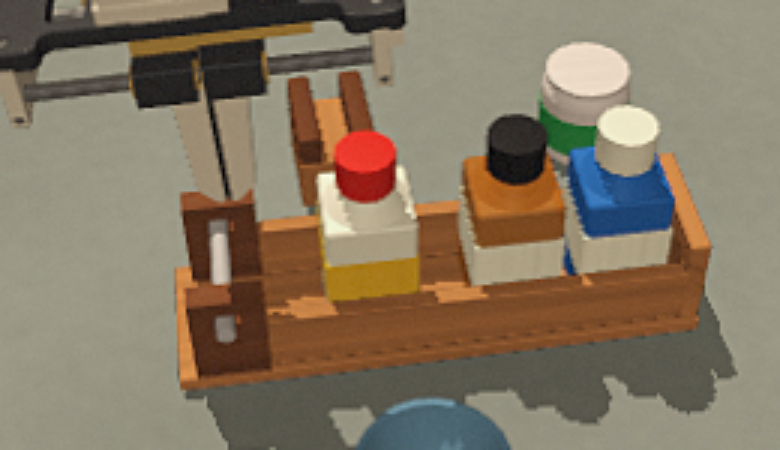

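The crop shows the white bottle upright with its cap at (365,165), about 77 mm behind the bore, and the pin still through both cheeks. Next I go above the handle.

Call:
apply_moves([
  [[0,-0.005,-0.02,3,0,0,-1],[0.02,-0.0085,-0.045,3,0,0,-0.5],[0.05,-0.0085,-0.05,3,0,0,0],[0.07,-0.0085,-0.05,3,0,0,0.2],[0.07,-0.0085,-0.05,3,0,0,0.2],[0.07,-0.0085,-0.05,3,0,0,0.2]],
])

```text
t: 7.65
position: [0.5217, -0.0029, 0.179]
tcp_rot: [-0.001, 0.707, 0.708, -0.001]
force: [-0.1, 1.0, -0.1]
width: 0.0358
```

```bash
python3 - <<'E'
from h import *
from scipy.ndimage import center_of_mass
o=manip.get_obs(); print(o["t"],o["position"],q2R(o["tcp_rot"]).round(3).tolist(),o["force"],o["width"])
im=save("wrist","w5.png")
find("wrist",["bore","bottle","pin_grip","park","notch","pin","tin"])
im2=save("scene","c5.png"); find("scene",["pin_grip","bore","park","notch","lane"])
save("side","s5.png"); find("side",["pin_grip","bore","park","notch","lane"])
E
```

```text
7.65 [ 0.5217034  -0.00293543  0.17901514] [[-0.001, 1.0, -0.002], [1.0, 0.001, -0.0], [-0.0, -0.002, -1.0]] [-0.0632609   0.95823642 -0.12165812] 0.035834739793349724
wrist bore [ 0.5284 -0.0742  0.0535] 0.91
wrist bottle [ 0.604  -0.0724  0.0069] 0.92
wrist pin_grip [ 0.5233 -0.0064  0.0555] 0.77
wrist park [0.5909 0.0461 0.0014] 0.55
wrist park [ 0.523  -0.0095  0.0545] 0.41
wrist notch [0.5931 0.0468 0.0459] 0.94
wrist pin [ 0.5232 -0.0743  0.0494] 0.65
wrist tin [0.7521 0.0578 0.003 ] 0.68
scene pin_grip [5.927e-01 4.860e-02 1.000e-04] 0.22
scene bore [ 0.531  -0.075   0.0523] 0.89
scene bore [ 0.6228 -0.2019  0.0029] 0.32
scene park [ 0.588   0.0479 -0.0015] 0.68
scene notch [0.5948 0.047  0.038 ] 0.82
side pin_grip [ 0.5188 -0.0035  0.0515] 0.56
side pin_grip [ 0.5875  0.0519 -0.0007] 0.22
side bore [ 0.5213 -0.072   0.0507] 0.9
side park [0.5861 0.0502 0.0015] 0.97
side park [ 0.7482  0.0549 -0.0022] 0.65
side notch [0.5895 0.0513 0.0342] 0.64
side lane [ 0.5231 -0.0738  0.001 ] 0.97
side lane [ 0.5897  0.049  -0.0026] 0.51
```

View pics/w5.png

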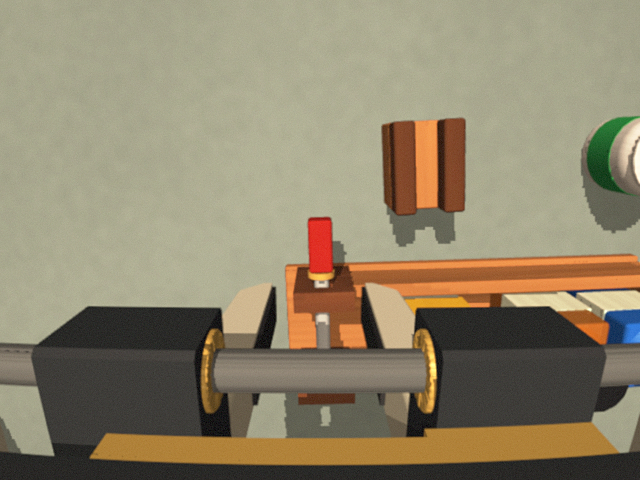

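The wrist picture shows the handle top from (320,218) to (321,273), and the notch between wall inner edges (414,122)-(416,213) and (438,120)-(440,211). I'll intersect those rays with the known heights.

```bash
cat >> h.py <<'E'
def unproj(n,u,v,z):
    c,M,e=info(n)
    K=np.array([[c["fx"],0,c["cx"]],[0,c["fy"],c["cy"]],[0,0,1]])
    x,y=((u-c["cx"])/c["fx"],(v-c["cy"])/c["fy"]); a,b=x,y
    for _ in range(20): s=1+c["k1"]*(a*a+b*b); a,b=x/s,y/s
    d=M@np.array([a,b,1]); return (e+d*(z-e[2])/d[2])
E
python3 - <<'E'
from h import *
im=cv2.imread("pics/w5.png").astype(int); b,g,r=im[...,0],im[...,1],im[...,2]
m=((r>150)&(g<70)&(b<70)).astype(np.uint8); m[:,:280]=0; m[:,360:]=0
c=max(cv2.findContours(m,0,2)[0],key=cv2.contourArea); print(cv2.boundingRect(c))
for v in (225,240,255,268):
    xs=np.where(m[v])[0]; print("handle",v,xs.min(),xs.max(),[unproj("wrist",u,v,.058)[:2].round(4).tolist() for u in (xs.min(),xs.max()+1)])
for v in (130,150,170,190,205):
    row=(r[v]>190)&(g[v]>110)&(b[v]<110); xs=np.where(row[395:450])[0]+395
    print("notch",v,xs.min(),xs.max(),[unproj("wrist",u,v,.055)[:2].round(4).tolist() for u in (xs.min(),xs.max()+1)])
for u,v in ((388,122),(465,119),(464,211),(394,214)): print("park corner",unproj("wrist",u,v,.055)[:2].round(4))
for u,v in ((296,268),(352,266),(300,403),(354,403)): print("cheek",unproj("wrist",u,v,.068)[:2].round(4))
E
```

```text
(308, 218, 25, 55)
handle 225 309 330 [[0.5153, 0.01], [0.5295, 0.01]]
handle 240 309 331 [[0.5152, 0.0001], [0.5302, 0.0001]]
handle 255 309 331 [[0.5152, -0.0101], [0.5303, -0.0101]]
handle 268 310 332 [[0.5158, -0.019], [0.531, -0.019]]
notch 130 415 436 [[0.5816, 0.07], [0.5955, 0.0701]]
notch 150 416 436 [[0.5828, 0.0577], [0.5962, 0.0578]]
notch 170 416 436 [[0.5834, 0.0452], [0.5969, 0.0453]]
notch 190 416 436 [[0.5841, 0.0324], [0.5977, 0.0325]]
notch 205 417 436 [[0.5852, 0.0227], [0.5984, 0.0228]]
park corner [0.5645 0.0747]
park corner [0.6129 0.0771]
park corner [0.6165 0.0189]
park corner [0.5705 0.0168]
cheek [ 0.5071 -0.0159]
cheek [ 0.5428 -0.0145]
cheek [ 0.5084 -0.1157]
cheek [ 0.5464 -0.1158]
```

Call:
apply_moves([
  [[0.001,0.001,0.03,0,0,-2,0.2],[0.001,0.001,0.06,0,0,-2,0.2],[0.001,0.001,0.09,0,0,-2,0.2],[0.001,0.001,0.11,0,0,-2,0.2],[0.001,0.001,0.122,0,0,-2,0.2],[0.001,0.001,0.122,0,0,-2,0.2],[0.001,0.001,0.122,0,0,-2,-0.3],[0.001,0.001,0.122,0,0,-2,-0.6],[0.001,0.001,0.122,0,0,-2,-0.8],[0.001,0.001,0.122,0,0,-2,-1],[0.001,0.001,0.122,0,0,-2,-1],[0.001,0.001,0.122,0,0,-2,-1],[0.001,0.001,0.122,0,0,-2,-1],[0.001,0.001,0.122,0,0,-2,-1]],
], newtons=20)

```text
t: 10.05
position: [0.5229, -0.002, 0.0574]
tcp_rot: [-0.0, 0.695, 0.719, -0.0]
force: [-0.0, -0.3, 1.8]
width: 0.0157
```

```bash
python3 - <<'E'
from h import *
o=manip.get_obs(); print(o["t"],o["position"],q2R(o["tcp_rot"]).round(3).tolist(),o["force"],o["width"])
save("side","s6.png"); find("side",["bottle","bore","pin","pin_grip"])
E
```

```text
10.05 [ 0.52288531 -0.00196758  0.05737772] [[-0.035, 0.999, -0.001], [0.999, 0.035, -0.0], [0.0, -0.001, -1.0]] [-0.01360958 -0.30984066  1.79238842] 0.015741953091446676
side bottle [ 0.6028 -0.0725  0.0061] 0.8
side bore [ 0.5218 -0.0712  0.0484] 0.63
side pin [ 0.5222 -0.0736  0.0502] 0.67
side pin_grip [ 0.52   -0.0034  0.0501] 0.65
```

Call:
apply_moves([
  [[0,0,-0.0015,0,0,0,-1],[0.006,0,-0.0015,0,0,0,-1],[0.014,0,-0.0015,0,0,0,-1],[0.022,0,-0.0015,0,0,0,-1],[0.03,0,-0.0015,0,0,0,-1],[0.038,0,-0.0015,0,0,0,-1],[0.046,0,-0.0015,0,0,0,-1],[0.054,0,-0.0015,0,0,0,-1],[0.062,0,-0.0015,0,0,0,-1],[0.07,0,-0.0015,0,0,0,-1],[0.078,0,-0.0015,0,0,0,-1],[0.086,0,-0.0015,0,0,0,-1],[0.094,0,-0.0015,0,0,0,-1],[0.102,0,-0.0015,0,0,0,-1],[0.11,0,-0.0015,0,0,0,-1],[0.115,0,-0.0015,0,0,0,-1],[0.115,0,-0.01,0,0,0,-1],[0.115,0,-0.03,0,0,0,-1],[0.115,0,-0.045,0,0,0,-1],[0.115,0,-0.045,0,0,0,-1]],
])

```text
t: 12.3
position: [0.521, 0.113, 0.1055]
tcp_rot: [0.001, 0.695, 0.719, 0.002]
force: [0.8, -0.3, -0.2]
width: 0.016
```

```bash
python3 - <<'E'
from h import *
o=manip.get_obs(); print(o["t"],o["position"],q2R(o["tcp_rot"]).round(3).tolist(),o["force"],o["width"])
save("side","s7.png"); find("side",["bottle","pin","pin_grip","park","notch"])
im=save("wrist","w7.png"); find("wrist",["pin","pin_grip","park","notch"])
save("scene","c7.png"); find("scene",["pin","pin_grip","park","notch"])
E
```

```text
12.3 [0.52101256 0.11301805 0.10553257] [[-0.035, 0.999, 0.004], [0.999, 0.035, 0.001], [0.0, 0.004, -1.0]] [ 0.77132865 -0.27890184 -0.17052005] 0.015953097007246245
side bottle [ 0.6029 -0.073   0.0066] 0.63
side pin [0.5186 0.0391 0.1013] 0.86
side pin_grip [0.519  0.1148 0.0967] 0.64
side park [0.588  0.0495 0.0014] 0.85
side park [ 0.5988 -0.0662  0.1215] 0.4
side notch [0.5905 0.0488 0.0361] 0.56
wrist pin_grip [0.5166 0.1083 0.1005] 0.91
scene pin [0.5189 0.0426 0.0972] 0.58
scene pin_grip [0.5191 0.1071 0.097 ] 0.97
scene pin_grip [ 6.242e-01 -2.001e-01  2.000e-04] 0.46
scene park [ 0.5861  0.0501 -0.0027] 0.87
```

View pics/w7.png

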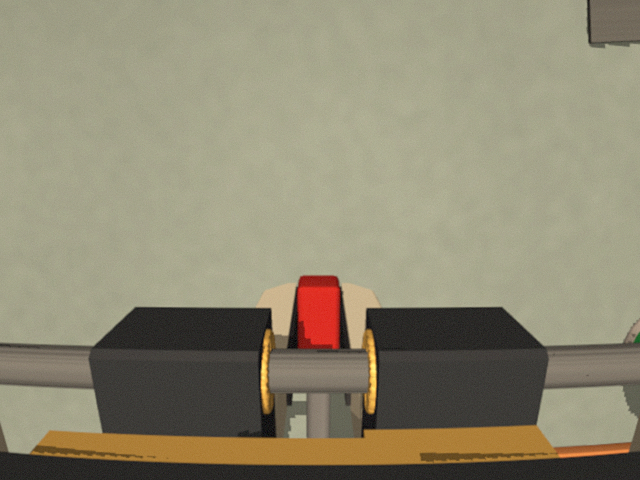

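View pics/s7.png

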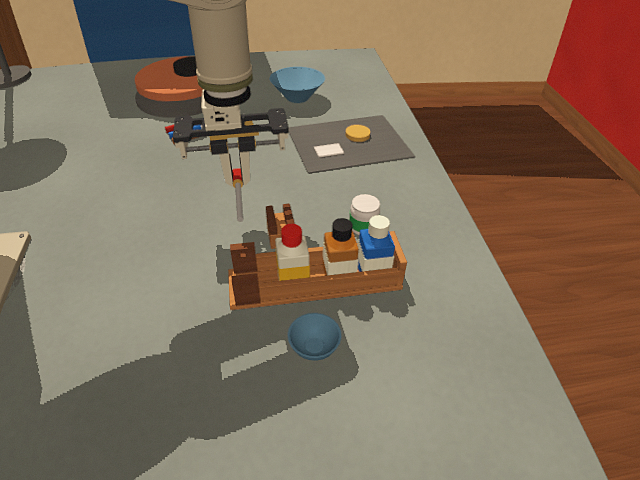

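The pin is out and held level, with the white bottle still standing at (291,255) in the side view. I'll move over the notch.

Call:
apply_moves([
  [[-0.002,0.015,0,0,0,-1,-1],[-0.005,0.035,0,0,0,-1.8,-1],[-0.008,0.055,0,0,0,-1.8,-1],[-0.008,0.067,0.005,0,0,-1.8,-1],[-0.008,0.067,0.02,0,0,-1.8,-1],[-0.008,0.067,0.03,0,0,-1.8,-1],[-0.008,0.067,0.03,0,0,-1.8,-1],[-0.008,0.067,0.03,0,0,-1.8,-1]],
])

```text
t: 13.9
position: [0.5846, 0.1073, 0.0711]
tcp_rot: [-0.001, 0.683, 0.73, -0.001]
force: [1.1, 0.1, -0.7]
width: 0.0158
```

```bash
python3 - <<'E'
from h import *
o=manip.get_obs(); print(o["t"],o["position"],q2R(o["tcp_rot"]).round(3).tolist(),o["force"],o["width"])
a=save("side","s8.png"); find("side",["pin","pin_grip","park","notch"])
b=save("scene","c8.png"); find("scene",["pin","pin_grip","park","notch"])
s=proj("side",[.59,.05,.05]); c=proj("scene",[.59,.05,.05]); print(s,c)
cr=lambda im,p:cv2.resize(im[int(p[1])-50:int(p[1])+50,int(p[0])-50:int(p[0])+50,::-1],(400,400),interpolation=cv2.INTER_CUBIC)
cv2.imwrite("pics/h8.png",np.hstack([cr(a,s),cr(b,c)]))
E
```

```text
13.9 [0.58461625 0.10734469 0.07110892] [[-0.067, 0.998, -0.004], [0.998, 0.067, -0.0], [0.0, -0.004, -1.0]] [ 1.0819038   0.08527601 -0.73417774] 0.015763875743862548
side pin [0.5848 0.0339 0.0651] 0.82
side pin [5.87e-01 5.11e-02 4.00e-04] 0.27
side park [0.5883 0.0487 0.0009] 0.92
side park [ 0.7434 -0.0703  0.0101] 0.71
side notch [0.5901 0.0494 0.0368] 0.61
scene pin [0.5895 0.0349 0.0664] 0.74
scene pin_grip [0.5851 0.1028 0.0625] 0.93
scene park [ 0.5897  0.0495 -0.0016] 0.63
scene notch [0.595  0.0458 0.0381] 0.63
(np.float64(278.775656222733), np.float64(215.3064129622801)) (np.float64(366.90790873080715), np.float64(241.2488863789345))
```

View pics/h8.png

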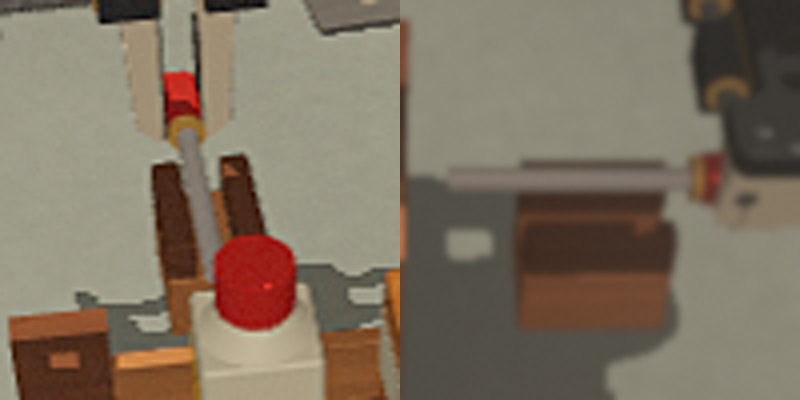

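```bash
python3 - <<'E'
from h import *
o=manip.get_obs(); print(o["position"],o["force"])
C=np.array([.592,.047]); y=.066; ex=np.array([np.cos(y),np.sin(y)]); ey=np.array([-np.sin(y),np.cos(y)])
for n,(px,py) in (("side",(278.78,215.3)),("scene",(366.9,241.25))):
    ox,oy=int(px)-50,int(py)-50
    for a,b in ((-.023,.03),(-.009,.03),(.009,.03),(.023,.03),(-.023,-.03),(-.009,-.03),(.009,-.03),(.023,-.03)):
        q=C+ex*a+ey*b; u,v=proj(n,[*q,.055]); print(n,a,b,round((u-ox)*4),round((v-oy)*4))
    T=np.array(o["position"])-[0,0,.0074]
    for b in (-.02,-.12): u,v=proj(n,[*(T[:2]+ey*b),T[2]]); print(n,"pin",b,round((u-ox)*4),round((v-oy)*4))
E
```

```text
[0.58601303 0.10729516 0.0722358 ] [ 0.09656921  0.65450557 -1.14036018]
side -0.023 0.03 149 161
side -0.009 0.03 179 157
side 0.009 0.03 218 153
side 0.023 0.03 248 149
side -0.023 -0.03 165 247
side -0.009 -0.03 197 243
side 0.009 -0.03 238 238
side 0.023 -0.03 269 235
side pin -0.02 190 125
side pin -0.12 222 270
scene -0.023 0.03 266 154
scene -0.009 0.03 270 179
scene 0.009 0.03 275 213
scene 0.023 0.03 279 240
scene -0.023 -0.03 119 154
scene -0.009 -0.03 121 180
scene 0.009 -0.03 124 213
scene 0.023 -0.03 126 240
scene pin -0.02 301 175
scene pin -0.12 49 176
```

Call:
apply_moves([
  [[0,0.001,0,0,0,0,-1],[0,0.001,0,0,0,0,-1],[0,0.001,0,0,0,0,-1],[0,0.001,0.005,0,0,0,-1],[0,0.001,0.01,0,0,0,-1],[0,0.001,0.014,0,0,0,-1],[0,0.001,0.018,0,0,0,-1],[0,0.001,0.018,0,0,0,-1],[0,0.001,0.018,0,0,0,-1],[0,0.001,0.018,0,0,0,-1]],
])

```text
t: 15.4
position: [0.587, 0.1074, 0.0542]
tcp_rot: [-0.001, 0.683, 0.73, -0.0]
force: [-1.1, -0.5, -0.9]
width: 0.0158
```

```bash
python3 - <<'E'
from h import *
o=manip.get_obs(); print(o["t"],o["position"],q2R(o["tcp_rot"]).round(3).tolist(),o["force"],o["wrist_torque"],o["width"])
a=save("side","s9.png"); find("side",["pin","notch"])
b=save("scene","c9.png"); find("scene",["pin","notch"])
s=(278.8,215.3); c=(366.9,241.2)
cr=lambda im,p:cv2.resize(im[int(p[1])-50:int(p[1])+50,int(p[0])-50:int(p[0])+50,::-1],(400,400),interpolation=cv2.INTER_CUBIC)
cv2.imwrite("pics/h9.png",np.hstack([cr(a,s),cr(b,c)]))
E
```

```text
15.4 [0.58703733 0.10739342 0.05422043] [[-0.066, 0.998, -0.001], [0.998, 0.066, 0.0], [0.0, -0.001, -1.0]] [-1.05972819 -0.52402132 -0.88125909] [ 0.06207128  0.02814234 -0.07607971] 0.01583216282701624
side pin [0.5878 0.0322 0.0508] 0.76
side pin [0.5841 0.1082 0.0471] 0.55
side notch [0.5913 0.0472 0.0364] 0.68
scene pin [0.5906 0.0331 0.0477] 0.86
scene notch [0.5932 0.0473 0.0379] 0.88
scene notch [ 0.5304 -0.0752  0.052 ] 0.68
```

View pics/h9.png

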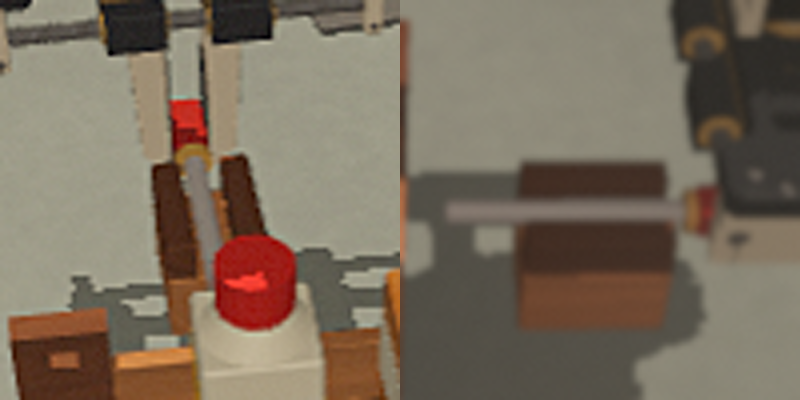

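The shank is between the walls in both crops (side pin at (200,180), walls at 178 and 220). I'll lower the last 6.5 mm.

Call:
apply_moves([
  [[0,0.001,0.003,0,0,0,-1],[0,0.001,0.005,0,0,0,-1],[0,0.001,0.0065,0,0,0,-1],[0,0.001,0.0065,0,0,0,-1],[0,0.001,0.0065,0,0,0,-1],[0,0.001,0.0065,0,0,0,-1]],
])

```text
t: 16.3
position: [0.5878, 0.1074, 0.0475]
tcp_rot: [-0.001, 0.683, 0.73, -0.001]
force: [-0.5, 0.1, 0.3]
width: 0.0157
```

```bash
python3 - <<'E'
from h import *
o=manip.get_obs(); print(o["t"],o["position"],q2R(o["tcp_rot"]).round(3).tolist(),o["force"],o["wrist_torque"],o["width"])
for n in("side","scene"): save(n,n+"10.png"); find(n,["pin","notch"])
E
```

```text
16.3 [0.58782187 0.10741655 0.04754137] [[-0.066, 0.998, -0.002], [0.998, 0.066, -0.0], [0.0, -0.002, -1.0]] [-0.47344882  0.10163608  0.31500876] [ 0.0172974   0.15322547 -0.10248377] 0.015698152884291928
side pin [0.5901 0.0373 0.0431] 0.8
side pin [ 0.6789 -0.0652  0.0094] 0.52
side notch [0.5902 0.0495 0.0359] 0.74
scene notch [0.5944 0.049  0.0402] 0.74
```

Call:
apply_moves([
  [[0,0,0,0,0,0,-0.5],[0,0,0,0,0,0,-0.3],[0,0,0,0,0,0,0],[0,0,0,0,0,0,0],[0,0,0,0,0,0,0],[0,0,0,0,0,0,0],[0,0,-0.02,0,0,0,0],[0,0,-0.05,0,0,0,0],[0,0,-0.09,0,0,0,0],[0.02,0,-0.13,0,0,0,0],[0.05,0,-0.15,0,0,0,0],[0.05,0,-0.15,0,0,0,0],[0.05,0,-0.15,0,0,0,0]],
])

```text
t: 17.9
position: [0.585, 0.1578, 0.1979]
tcp_rot: [-0.0, 0.683, 0.731, -0.0]
force: [-0.5, -0.7, -0.7]
width: 0.0465
```

```bash
python3 - <<'E'
from h import *
o=manip.get_obs(); print(o["t"],o["position"],o["force"],o["width"])
a=save("side","s11.png"); find("side",["pin","pin_grip","notch","bottle","neighbour_a","dish","tin"])
b=save("scene","c11.png"); find("scene",["pin","pin_grip","notch","bottle","dish","tin"])
s=(278.8,235.3); c=(340.9,241.2)
cr=lambda im,p:cv2.resize(im[int(p[1])-75:int(p[1])+75,int(p[0])-75:int(p[0])+75,::-1],(400,400),interpolation=cv2.INTER_CUBIC)
cv2.imwrite("pics/h11.png",np.hstack([cr(a,s),cr(b,c)]))
E
```

```text
17.9 [0.58497104 0.15776517 0.19794035] [-0.51201261 -0.69911161 -0.68310137] 0.04652979954071416
side pin [0.5882 0.0332 0.041 ] 0.83
side pin_grip [0.5856 0.1101 0.0395] 0.67
side notch [0.5909 0.0498 0.0362] 0.81
side bottle [ 0.6035 -0.0704  0.0038] 0.79
side bottle [0.5886 0.0353 0.041 ] 0.7
side neighbour_a [ 0.6763 -0.0636  0.0058] 0.71
side neighbour_a [ 0.7417 -0.0709  0.0109] 0.61
side dish [ 0.6223 -0.1992 -0.0022] 0.85
side tin [ 0.7499  0.0583 -0.0044] 0.63
scene pin [0.5932 0.0349 0.0412] 0.63
scene pin_grip [0.5876 0.1039 0.0425] 0.56
scene notch [0.5898 0.0479 0.0389] 0.6
scene notch [0.5935 0.033  0.0413] 0.29
scene bottle [ 0.6049 -0.0703  0.0126] 0.64
scene dish [ 0.6251 -0.2004  0.001 ] 0.92
scene dish [0.7555 0.0616 0.0016] 0.34
scene tin [7.557e-01 6.040e-02 5.000e-04] 0.75
scene tin [ 0.625  -0.2023 -0.    ] 0.46
```

View pics/h11.png

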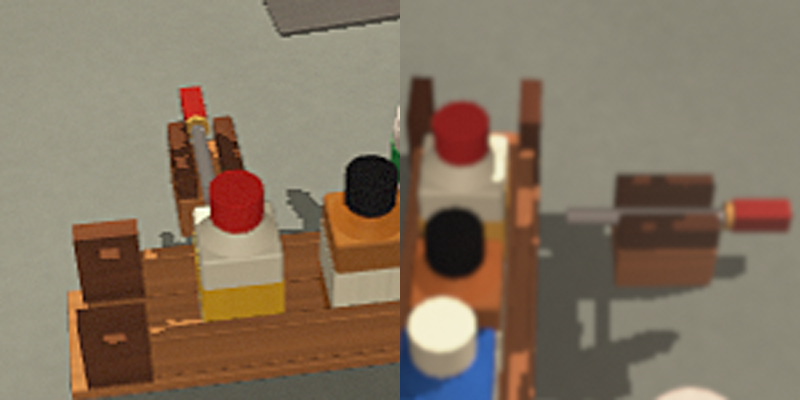

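The pin lies level in the notch with its handle at the far end, and the bottles are upright. Handing in.

```bash
python3 -c "
from h import *
print(manip.job_done())"
```

```text
the job is handed in; nothing more can be done
None
```

The job is handed in, with about 18 s of the 50 s used; no verdict was reported. The shut fingers pushed the white bottle along its arc until it stood up about 77 mm behind the bore, with the pin still through both cheeks. The handle was then gripped, and the pin was drawn about 115 mm and laid in the notch with its handle away from the lane.

- **Pin:** the last look put its axis about 41 mm above the bench. It lies about 15 mm from the notch middle, towards the lane, and within about 3 mm of it across.
- **Bottles, dish and tin:** the white bottle stands upright at lane x of about 78 mm. The amber and blue bottles look upright in the last picture, and they, the dish and the tin are within measurement noise of their starting places.
- **Gripper:** it was open and clear of everything. The wrist force readings between moves stayed below 2 N.

No check failed. The two cameras disagreed by up to about 5 mm on the positions of the pin and notch, which is within the networks' stated accuracy.

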